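# Turn a fielded lid panel face-down onto the sanding board

## Robot

A 6-joint arm with a two-finger parallel gripper is mounted at the origin on the work surface. World frame = base frame: x ahead of the robot, y to its left, z up, the work surface at z = 0. Lengths are in m, angles in rad, forces in N, time in s.
With the tool pointing down it reaches from about 0.35 to 0.85 m from the base axis. Payload 8.1 kg.
Tool frame: the origin (TCP) lies between the finger pads; the fingertips stand 11 mm ahead of it and the grasp point (between the pads) lies 8 mm behind it (robot.tips_ahead is the distance from the TCP to the fingertips, in m); z points along the fingers, y is the line along which they close (so a half turn about z gives the same grasp; the last joint's range is limited). The gripper opens to 93 mm and grips with 3 to 60 N. Pads are 15 mm wide; open, the fingers measure 128 mm over their backs; the gripper's body (75 mm by 188 mm) begins 65 mm behind the grasp point.
Start: joints at [-1.199, 0.13, 1.488, -0, 1.523, -0.085], TCP at [0.265, -0.538, 0.23] pointing down, gripper open.
Joint ranges: [-2.96, 2.96], [-0.89, 2.26], [0.02, 2.5], [-1.34, 4.48], [0, 2.73], [-2.66, 2.66]. Speed limits (rad/s): [2.39, 2.39, 2.79, 3.14, 3.14, 3.14].

## Interface

Orientations are given as a rotation vector (axis times angle).
In Python, from plant import robot gives the robot as it stands. The module is installed in compiled form; this text tells all that it offers.
- The arm moves only by the tool move_arm, never from a script. Its argument "deltas" is one flat list of numbers, 7 for each row, row after row: the shift along the tool's x, y, z in m, then the turn, a rotation vector about the tool's x, y, z in rad, then the opening, from 0 (shut) to 1 (fully open). A call has 1 to 12 rows; each row is the pose to reach, as a shift and turn from the pose commanded when the call began, along the tool's axes at that moment; what a row does not reach only later rows make up. A row lasts 1/8 s, in which the tool goes at most 62.5 mm and 10.7 degrees, less where a joint would pass 70% of its speed; a pose out of reach is approached as far as the arm can. A call with a gripper value outside its range is refused whole. The fingers move at their own pace and stop on an object; "squeeze" is the grip in N (left out, the last holds). Time passes only in rows, so rows that repeat a pose let the fingers close. It gives the time, the measured TCP pose, the force, the opening and the grip force at its end, in the units of the state.
- robot.read_state(): the state, without advancing time (a new reading comes with each control period).
- robot.read_camera(name): name is "side" or "top" or "wrist"; returns (picture, depth): 480x640x3 uint8, red, green, blue; 480x640 float32, m along the optical axis (not along the pixel's ray), 0 where there is no reading.
- robot.camera_model(name): a dict with "K" (3x3 intrinsics, pixels), "k1" (the pictures are not rectified: a ray, as slopes to the right and down, at radius r is drawn at 1 + k1 r^2 times it, then the intrinsics apply), "R" (3x3) and "t" (3): a world point X has camera coordinates R X + t; the wrist camera has in their place "tool_from_camera" (4x4, takes a point from camera to tool coordinates, whose origin is the TCP and whose axes are the flange's). Camera axes: x right, y down, z forward; pixel columns grow to the right and rows downward; lengths in m; the calibration is good to about 2 mm. A picture is of the moment at which its call begins: read the wrist's pose just before it. camera_model takes no time and is no camera call.
- robot.close_job(): hands the job in; it is judged then, once.
Trained networks look in the newest picture that a camera, given by its name, has taken for a name from the list of things; names that differ only in an ending like _2 or _b are one class to them, and where a whole thing is asked for, a point or a joint stands for the part that bears it (a point fixed in the world has none). Each returns a list of dicts, best first, with "confidence" (0 to 1); they miss things now and then, are a little off and sometimes report something else, mostly with a low value. They report only what shows in the picture. A call takes as long as a camera call. They do not tell look-alikes from the thing itself.
- robot.recognise(camera, label): "uv" ([column, row] in pixels, amid what is visible of it).
The state is a dict: "t": time; "q": joint angles; "dq": joint speeds; "joint_torque": joint torques, N m; "tool_pos": TCP position; "orientation": TCP orientation; "force": force on the tool from outside, world axes, zero at the start; "wrist_torque": the same for the moment, N m; "opening": finger opening in m; "gripper_force": force on a finger pad.
Only numpy, scipy, OpenCV 4.12 (cv2) and the standard library are available. Lean on these libraries where they do the work, as an engineer would, in place of code of your own. Each camera call takes 0.05 s, during which the arm holds its last target. There are 200 camera calls.

## Task

The fielded lid panel lies face-up on the bench; get it ready for sanding its face. With the fingertips push it up against the near edge of the sanding board (the long side that faces it), keep pressing on its back edge and work that edge upward so that the panel tips up on edge against the board and flips over onto the abrasive, then push it on until it lies face-down wholly on the abrasive sheet. Do not pick it up or carry it, and leave everything else where it is.

Things in the scene. Friction and masses are not known exactly. Their poses are not given: they have to be found in the camera images.
- lid_panel: loose wooden panel, about 95 g, 120 mm along its x, 100 mm along its y. Rim 10 mm thick; on the face a 20 mm wide bevel rises to the flat 80 x 60 mm field (16 mm thick); the back is flat, with a 4 mm 45-degree chamfer all round. Origin at the centre of the back; z points out of the fielded face, up at the start. Its -y side (120 mm long) roughly faces the sanding board, 60 to 180 mm off, up to 0.45 rad from square
- sanding_board: fixed MDF board, 300 mm along its x, 250 mm along its y, 15 mm thick, with a 1 mm thick abrasive sheet 280 x 230 mm glued centrally on top (sheet's top 16 mm above the bench). Origin at the centre of the underside; z up. The near edge, to tip the panel against, is the upright face of its +y side, 125 mm from the origin, running along its x. Fingertips pressed with 8 N on the panel's far rim have friction enough to raise that rim
- corner_a (a point): corner of the lid panel's rim, half-way up the 10 mm thick rim (panel frame: x -60 mm, y +50 mm, z +5 mm)
- corner_b (a point): corner of the lid panel's rim, half-way up the 10 mm thick rim (panel frame: x +60 mm, y +50 mm, z +5 mm)
- corner_c (a point): corner of the lid panel's rim, half-way up the 10 mm thick rim (panel frame: x +60 mm, y -50 mm, z +5 mm)
- corner_d (a point): corner of the lid panel's rim, half-way up the 10 mm thick rim (panel frame: x -60 mm, y -50 mm, z +5 mm)
- cork_block: sanding block 110 x 55 x 34 mm lying near the far (-y) side of the sanding board, its centre about 80 mm beyond the board's middle; loose bystander, leave it where it is; origin at the centre of its underside
- file: file with a turned wooden handle, 300 mm long along its x, 30 mm high, beyond the sanding board; loose bystander, leave it where it is; origin at the centre of its underside
- glue_bottle: white squeeze bottle, 60 mm across, 185 mm high, to the left; loose bystander, leave it where it is; origin at the centre of its underside
- wax_tin: round tin, 72 mm across, 45 mm high, beyond the work; loose bystander, leave it where it is; origin at the centre of its underside
- mallet: carpenter's mallet standing on its head, handle up, 285 mm high, head 130 x 70 x 85 mm, right; loose bystander, leave it where it is; origin at the centre of its underside
- bench_plane: bench plane 245 mm long, about 120 mm high, to the right of the sanding board; loose bystander, leave it where it is; origin at the centre of its underside
There are look-alikes about, which are no part of the job. Leave any blue or orange look-alike of the lid_panel alone.

How it is judged:
On the way:
1. the panel stands tipped up on edge at the near edge of the sanding board (angle between lid_panel's own z axis and vertical between 1 and 2.3 rad and y of lid_panel in the frame of sanding_board between 0.06 and 0.175 m and x of lid_panel in the frame of sanding_board between -0.16 and 0.16 m and height (world z) of any of corner_a, corner_b, corner_c, corner_d below 0.03 m), for 0.04 s.
At the end, for the whole second after the job is handed in: The panel lies still with its fielded face down (within 0.1 rad of level) on the abrasive sheet, back upward 32 mm (27 to 37) above the bench, and none of its corners reaches beyond the sheet by more than 2 mm (angle between lid_panel's own z axis and vertical above 3.04 rad and z of lid_panel in the frame of sanding_board between 0.027 and 0.037 m and x of corner_a in the frame of sanding_board between -0.142 and 0.142 m and y of corner_a in the frame of sanding_board between -0.117 and 0.117 m and x of corner_b in the frame of sanding_board between -0.142 and 0.142 m and y of corner_b in the frame of sanding_board between -0.117 and 0.117 m and x of corner_c in the frame of sanding_board between -0.142 and 0.142 m and y of corner_c in the frame of sanding_board between -0.117 and 0.117 m and x of corner_d in the frame of sanding_board between -0.142 and 0.142 m and y of corner_d in the frame of sanding_board between -0.117 and 0.117 m and linear speed of lid_panel below 0.02 m/s); the robot touches nothing.
It fails at once if the panel is lifted or carried: all four of its corners more than 45 mm above the bench (lying flipped on the sheet they are at 27 mm) (height (world z) of each of corner_a, corner_b, corner_c, corner_d above 0.045 m).
It fails at once if a bystander is moved by more than 20 mm (distance of any of cork_block, file, glue_bottle, wax_tin, mallet, bench_plane from where it was at the start of the episode above 0.02 m).
It also fails if it takes over 58 s, if anything falls off the work surface, if the arm or the gripper's body presses on something with over 40 N, if the wrist force passes 120 N, or if a joint passes its speed limit or range.

## Working session

There is one attempt and no reset: what is moved stays moved. The work goes in short steps, Python scripts to look and compute and a tool call to move; the robot and the scene stay as the last step left them, time stands still between calls to the robot, and variables do not carry over. Pictures are saved under pics/ and viewed, at most 10 in all, crops included, and the job is handed in when it is done.

Besides the shell and the picture viewer there is one more tool, called after ">>>" as a command line: name --argument value ..., lists and objects as JSON in quotes. move_arm: Moves the arm, as the interface text tells. Its arguments: {"type":"object","properties":{"deltas":{"type":"array","items":{"type":"number"}},"squeeze":{"type":"number"}},"required":["deltas"]}

```bash
mkdir -p pics
cat > h.py <<'E'
import numpy as np, cv2
from plant import robot
from scipy.spatial.transform import Rotation as Ro
def world(cam,depth):
    m=robot.camera_model(cam);K=np.array(m["K"]);k1=m["k1"]
    v,u=np.mgrid[0:480,0:640]
    d=cv2.undistortPoints(np.stack([u,v],-1).reshape(-1,1,2).astype(float),K,np.array([k1,0,0,0,0.])).reshape(480,640,2)
    P=np.dstack([d*depth[...,None],depth])
    R=np.array(m["R"]);t=np.array(m["t"])
    return (P-t)@R
E
python3 - <<'E'
from h import *
s=robot.read_state();print(s)
for c in("top","side"):
    p,d=robot.read_camera(c);cv2.imwrite(f"pics/{c}0.png",p[...,::-1]);np.savez(f"{c}0.npz",p=p,d=d)
    for l in("lid_panel","sanding_board","corner_a","cork_block"):print(c,l,robot.recognise(c,l))
    m=robot.camera_model(c);print(-np.array(m["R"]).T@m["t"],m["R"])
E
```

```text
{'t': 0.0, 'q': array([-1.19939731e+00,  1.31182103e-01,  1.48924993e+00,  1.83692538e-05,
        1.52302326e+00, -8.54097789e-02]), 'dq': array([-1.29226901e-05,  1.18107076e-03, -8.31907183e-04,  1.23867288e-03,
       -2.95391530e-04, -6.91210701e-04]), 'joint_torque': array([ 2.32472106e-03, -5.59826875e+01, -4.91764104e+01,  7.71327596e-02,
        3.53299279e-02, -1.77747643e-04]), 'tool_pos': array([ 0.26447277, -0.53795532,  0.22859106]), 'orientation': array([-3.05820409e+00, -7.10911473e-01,  3.88198891e-04]), 'force': array([-0.09554497, -0.06204646,  0.12501551]), 'wrist_torque': array([ 0.01862878, -0.00432317,  0.037356  ]), 'gripper_force': 0.0, 'opening': 0.09324653980229122}
top lid_panel [{'uv': [220.6, 266.9], 'confidence': 0.81}, {'uv': [419.3, 345.9], 'confidence': 0.72}, {'uv': [292.2, 259.6], 'confidence': 0.6}, {'uv': [213.0, 202.2], 'confidence': 0.58}]
top sanding_board [{'uv': [391.3, 243.4], 'confidence': 0.75}]
top corner_a [{'uv': [290.8, 258.8], 'confidence': 0.91}, {'uv': [211.2, 204.7], 'confidence': 0.73}, {'uv': [219.0, 269.3], 'confidence': 0.72},
[... 429 characters left out ...]
nce': 0.81}, {'uv': [196.0, 335.5], 'confidence': 0.81}, {'uv': [440.8, 204.1], 'confidence': 0.71}, {'uv': [335.9, 124.6], 'confidence': 0.63}]
side sanding_board [{'uv': [329.0, 199.8], 'confidence': 0.86}]
side corner_a [{'uv': [437.0, 206.7], 'confidence': 0.94}, {'uv': [278.7, 352.5], 'confidence': 0.83}, {'uv': [304.3, 280.2], 'confidence': 0.8}, {'uv': [357.8, 171.4], 'confidence': 0.67}, {'uv': [339.0, 122.1], 'confidence': 0.62}, {'uv': [195.0, 335.1], 'confidence': 0.57}]
side cork_block [{'uv': [359.1, 170.2], 'confidence': 0.71}]
[0.21439366 0.63093795 0.87510185] [[-0.92101426 -0.38906301 -0.01904462]
 [-0.28601698  0.70864941 -0.6449886 ]
 [ 0.26443717 -0.58859662 -0.76395484]]
```

View pics/top0.png

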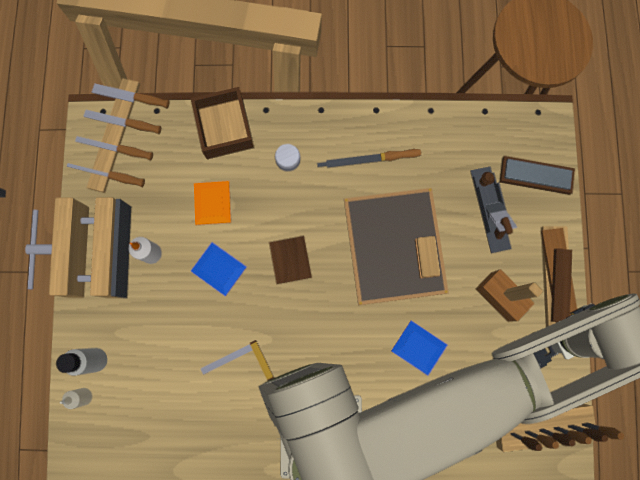

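View pics/side0.png

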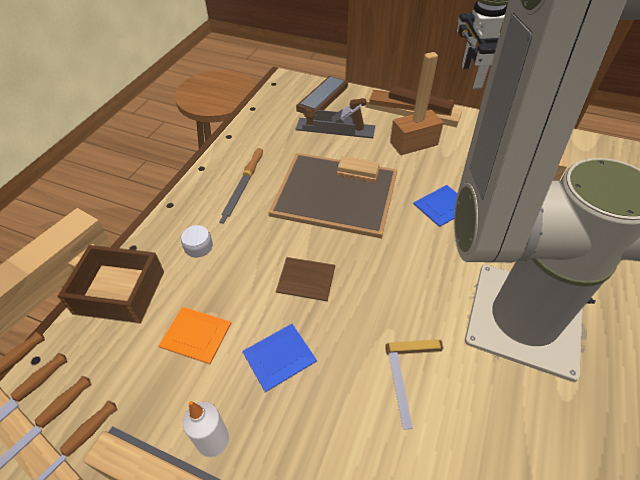

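The top view shows the brown panel at about (290,259) and the sanding board at (397,245) to its right. The cork block is at (427,256). The blue and orange panels are decoys. The side view agrees, with the panel at (305,279).

```bash
cat >> h.py <<'E'
def rect(cam,p,d,uv,tol=28,zr=(-.01,.05),z=None):
    """flood the colour region round uv, return world centre, size, angle, height of min-area rectangle"""
    img=cv2.GaussianBlur(p,(3,3),0).copy();m=np.zeros((482,642),np.uint8)
    cv2.floodFill(img,m,(int(uv[0]),int(uv[1])),0,(tol,)*3,(tol,)*3,cv2.FLOODFILL_MASK_ONLY|cv2.FLOODFILL_FIXED_RANGE|(255<<8))
    m=cv2.morphologyEx(m[1:-1,1:-1],cv2.MORPH_OPEN,np.ones((3,3)))
    W=world(cam,d)
    q=W[(m>0)&(d>0)]; r=cv2.minAreaRect((q[:,:2]*1000).astype(np.float32))
    return r,cv2.boxPoints(r).round(0).tolist(),np.percentile(q[:,2],[5,50,95]).round(4),len(q)
E
python3 - <<'E'
from h import *
for c,pu,su in(("top",(290,259),(385,245)),("side",(305,279),(325,195))):
    f=np.load(f"{c}0.npz")
    print(c,"panel",rect(c,f["p"],f["d"],pu));print("sheet",rect(c,f["p"],f["d"],su))
    print(f["p"][pu[1],pu[0]],f["p"][su[1],su[0]])
E
```

```text
top panel (((476.2252197265625, 82.27482604980469), (118.18717956542969, 96.81023406982422), 10.541913986206055), [[409.0, 119.0], [427.0, 24.0], [543.0, 45.0], [525.0, 141.0]], array([0.0067, 0.0136, 0.0209]), 1461)
sheet (((516.0811157226562, -209.809326171875), (278.9735412597656, 228.9414520263672), 7.2325119972229), [[363.0, -114.0], [392.0, -341.0], [669.0, -306.0], [640.0, -79.0]], array([0.01  , 0.0163, 0.0225]), 7245)
[82 55 36] [87 78 72]
side panel (((474.9098815917969, 85.19969177246094), (118.17276763916016, 101.47096252441406), 10.8156099319458), [[407.0, 124.0], [426.0, 24.0], [542.0, 46.0], [523.0, 146.0]], array([0.0083, 0.0134, 0.0175]), 1824)
sheet (((514.1813354492188, -207.2159423828125), (277.9244689941406, 234.6504669189453), 7.398043155670166), [[361.0, -109.0], [391.0, -341.0], [667.0, -306.0], [637.0, -73.0]], array([0.0128, 0.0157, 0.0188]), 5570)
[103  74  53] [101  89  80]
```

>>> move_arm --deltas '[0,0,-0.06,0,0,0,0.6,0,0,-0.12,0,0,0,0.6,0,0,-0.18,0,0,0,0.6,0.05,-0.055,-0.18,0,0,-0.13,0.6,0.1,-0.11,-0.18,0,0,-0.26,0.6,0.15,-0.165,-0.18,0,0,-0.39,0.6,0.2,-0.22,-0.18,0,0,-0.52,0.6,0.245,-0.27,-0.18,0,0,-0.64,0.6,0.29,-0.32,-0.18,0,0,-0.76,0.6,0.33,-0.365,-0.18,0,0,-0.88,0.6,0.37,-0.41,-0.18,0,0,-1.0,0.6,0.41,-0.455,-0.18,0,0,-1.1,0.6]' --squeeze 10

```text
t: 2.0
tool_pos: [0.4187, 0.0046, 0.41]
orientation: [2.232, 2.209, 0.001]
force: [-0.3, -0.5, -0.5]
opening: 0.0556
gripper_force: 0.0
```

```bash
cat >> h.py <<'E'
A=np.radians(7.35);EX=np.array([np.cos(A),np.sin(A),0]);EY=np.array([-np.sin(A),np.cos(A),0]);B=np.array([.515,-.2085,0])
def tcp():
    s=robot.read_state();R=Ro.from_rotvec(s["orientation"]);p=s["tool_pos"]-B
    print("t",s["t"],"board xyz",(np.array([p@EX,p@EY,p[2]])*1000).round(1),"F(ex,ey,z)",np.round([s["force"]@EX,s["force"]@EY,s["force"][2]],1),"op",round(s["opening"],4))
    return s,R
def goto(bx,by,z):
    s,R=tcp();T=B+bx*EX+by*EY+[0,0,z]
    W=np.column_stack([EY,EX,[0,0,-1]])
    print("shift",(R.inv().apply(T-s["tool_pos"])).round(4),"turn",(R.inv()*Ro.from_matrix(W)).as_rotvec().round(4))
E
python3 -c "
from h import *
goto(-.002,.375,.0135)"
```

```text
t 2.0 board xyz [-68.3 223.6 410. ] F(ex,ey,z) [-0.4 -0.5 -0.5] op 0.0556
shift [0.1592 0.0442 0.3965] turn [ 0.0013  0.0003 -0.1388]
```

>>> move_arm --deltas '[0,0,0,0,0,0,0.6,0,0,0,0,0,0,0.6]'

```text
t: 2.25
tool_pos: [0.4185, 0.0025, 0.4097]
orientation: [2.236, 2.206, -0.001]
force: [-0.3, -0.4, 0.3]
opening: 0.056
gripper_force: 0.0
```

```bash
python3 -c "
from h import *
goto(-.002,.375,.0135)"
```

```text
t 2.25 board xyz [-68.7 221.6 409.7] F(ex,ey,z) [-0.3 -0.4  0.3] op 0.056
shift [0.1614 0.0444 0.3961] turn [-0.      0.0005 -0.1417]
```

>>> move_arm --deltas '[0.055,0.015,0.02,0,0,-0.08,0.6,0.11,0.03,0.05,0,0,-0.142,0.6,0.161,0.044,0.09,0,0,-0.142,0.6,0.161,0.044,0.145,0,0,-0.142,0.6,0.161,0.044,0.2,0,0,-0.142,0.6,0.161,0.044,0.255,0,0,-0.142,0.6,0.161,0.044,0.305,0,0,-0.142,0.6,0.161,0.044,0.35,0,0,-0.142,0.6,0.161,0.044,0.38,0,0,-0.142,0.6,0.161,0.044,0.396,0,0,-0.142,0.6,0.161,0.044,0.396,0,0,-0.142,0.6]'

```text
t: 3.62
tool_pos: [0.4654, 0.1615, 0.0135]
orientation: [-2.078, -2.356, 0.001]
force: [0.8, -0.3, -0.1]
opening: 0.0556
gripper_force: 0.0
```

Run:
```python
from h import *
goto(-.002,.375,.0135)
p,d=robot.read_camera("side");cv2.imwrite("pics/s1.png",cv2.resize(p[180:400,180:480,::-1],(780,572)))
```

```text
t 3.625 board xyz [ -1.9 373.3  13.5] F(ex,ey,z) [ 0.7 -0.4 -0.1] op 0.0556
shift [ 0.0017 -0.0001 -0.    ] turn [-0.0003  0.0002 -0.0029]
```

View pics/s1.png

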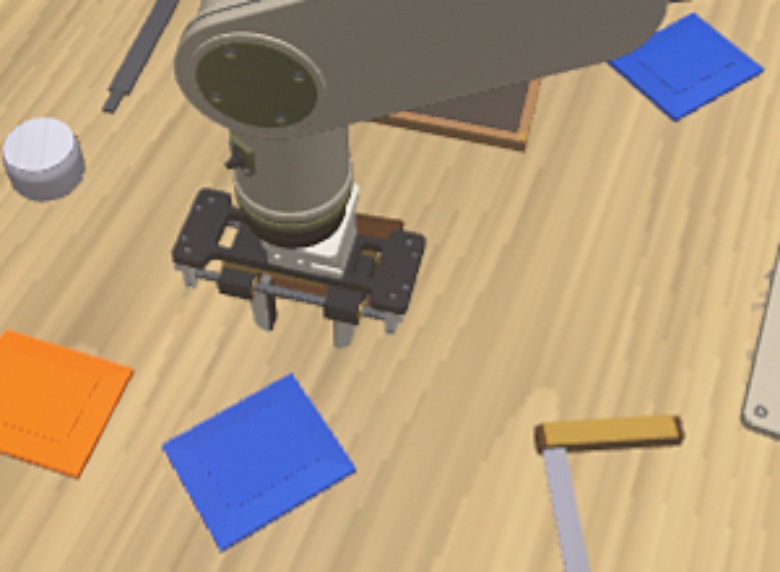

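The fingers stand at (265,305) and (345,330) in the crop, just behind the panel and clear of the decoys. I'll push now.

>>> move_arm --deltas '[-0.012,0,0,0,0,0,0.6,-0.02,0,0,0,0,0,0.6,-0.028,0,0,0,0,0,0.6,-0.036,0,0,0,0,0,0.6,-0.046,0,0,0,0,0,0.6,-0.058,0,0,0,0,0,0.6,-0.07,0,0,0,0,0,0.6,-0.082,0,0,0,0,0,0.6,-0.094,0,0,0,0,0,0.6,-0.106,0,0,0,0,0,0.6,-0.118,0,0,0,0,0,0.6,-0.128,0,0,0,0,0,0.6]'

```text
t: 5.18
tool_pos: [0.4812, 0.0351, 0.0136]
orientation: [-2.075, -2.359, 0.0]
force: [-0.2, 0.3, 0.2]
opening: 0.0559
gripper_force: 0.5
```

Run:
```python
from h import *
goto(-.002,.245,.0135)
p,d=robot.read_camera("side");cv2.imwrite("pics/s2.png",cv2.resize(p[120:340,200:500,::-1],(780,572)))
```

```text
t 5.175 board xyz [ -2.3 245.9  13.6] F(ex,ey,z) [-0.2  0.3  0.2] op 0.0559
shift [-0.0009  0.0003  0.0001] turn [-0.0001  0.0001 -0.0005]
```

View pics/s2.png

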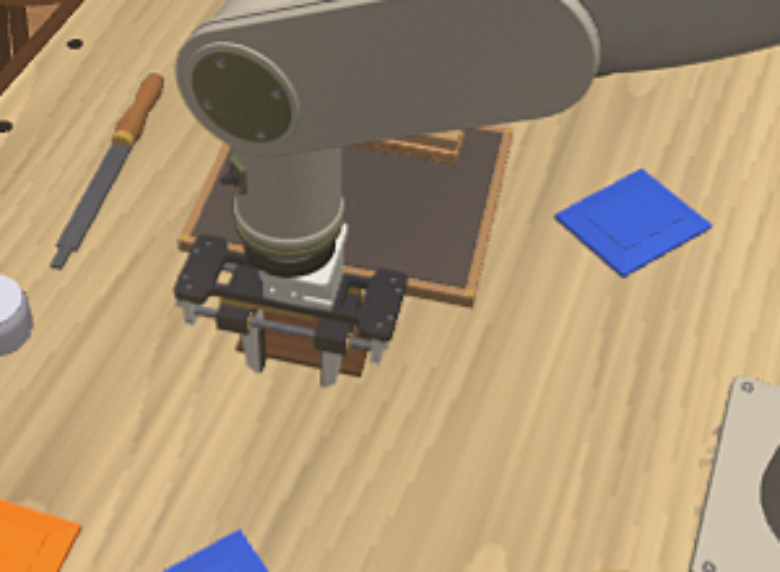

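The panel (240–365, 320–375) sits square to the fingers, just short of the board. I'll close the gap gently while watching the force.

>>> move_arm --deltas '[-0.005,0,0,0,0,0,0.6,-0.009,0,0,0,0,0,0.6,-0.011,0,0,0,0,0,0.6,-0.012,0,0,0,0,0,0.6]'

```text
t: 5.72
tool_pos: [0.4826, 0.0246, 0.0136]
orientation: [-2.074, -2.358, -0.001]
force: [0.3, 6.6, 1.4]
opening: 0.0559
gripper_force: 3.2
```

>>> move_arm --deltas '[-0.001,0,0,0,0,0,0.6,-0.002,0,0,0,0,0,0.6]'

```text
t: 5.98
tool_pos: [0.4827, 0.0244, 0.0136]
orientation: [-2.073, -2.357, -0.004]
force: [-1.5, 15.4, 2.6]
opening: 0.0557
gripper_force: 8.1
```

```bash
python3 -c "
from h import *
tcp()"
```

```text
t 5.975 board xyz [ -2.3 235.1  13.6] F(ex,ey,z) [ 0.5 15.5  2.6] op 0.0557
```

>>> move_arm --deltas '[0.006,0,0,0,0,0,0.6,0.006,0,0.0018,0,0,0,0.6,0,0,0.0018,0,0,0,0.6,0,0,0.0018,0,0,0,0.6,0,0,-0.001,0,0,0,0.6,0,0,-0.004,0,0,0,0.6,0,0,-0.007,0,0,0,0.6,0,0,-0.01,0,0,0,0.6]'

```text
t: 6.98
tool_pos: [0.4824, 0.0241, 0.0234]
orientation: [-2.073, -2.356, -0.004]
force: [-1.0, 12.9, 0.1]
opening: 0.0557
gripper_force: 6.6
```

Run:
```python
from h import *
tcp()
p,d=robot.read_camera("side");cv2.imwrite("pics/s3.png",cv2.resize(p[210:290,260:380,::-1],(780,520)))
```

```text
t 6.975 board xyz [ -2.5 234.8  23.4] F(ex,ey,z) [ 0.6 12.9  0.1] op 0.0557
```

View pics/s3.png

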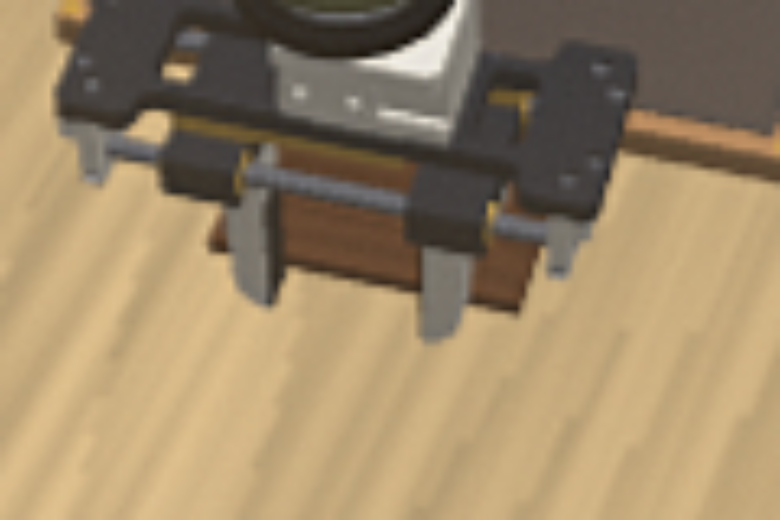

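>>> move_arm --deltas '[-0.0005,0,-0.005,0,0,0,0.6,-0.001,0,-0.009,0,0,0,0.6,-0.002,0,-0.013,0,0,0,0.6,-0.003,0,-0.017,0,0,0,0.6,-0.004,0,-0.021,0,0,0,0.6,-0.007,0,-0.028,0,0,0,0.6,-0.0105,0,-0.0355,0,0,0,0.6,-0.015,0,-0.042,0,0,0,0.6]'

```text
t: 8.02
tool_pos: [0.4844, 0.0107, 0.0664]
orientation: [-2.071, -2.355, -0.007]
force: [-6.3, 23.9, 13.2]
opening: 0.0555
gripper_force: 12.1
```

Run:
```python
from h import *
tcp()
p,d=robot.read_camera("side");cv2.imwrite("pics/s4.png",cv2.resize(p[190:290,240:390,::-1],(780,520)))
```

```text
t 8.025 board xyz [ -2.3 221.3  66.4] F(ex,ey,z) [-3.2 24.6 13.2] op 0.0555
```

View pics/s4.png

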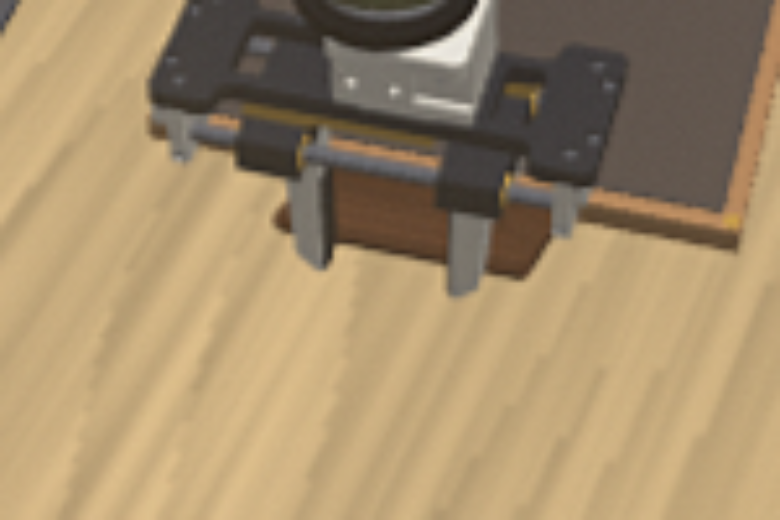

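>>> move_arm --deltas '[-0.001,0,-0.0035,0,0,0,0.6,-0.003,0,-0.006,0,0,0,0.6,-0.0055,0,-0.0075,0,0,0,0.6,-0.008,0,-0.009,0,0,0,0.6,-0.011,0,-0.011,0,0,0,0.6,-0.014,0,-0.013,0,0,0,0.6,-0.02,0,-0.0175,0,0,0,0.6,-0.026,0,-0.0215,0,0,0,0.6]'

```text
t: 9.07
tool_pos: [0.4881, -0.0194, 0.0873]
orientation: [2.075, 2.359, -0.001]
force: [-0.6, 0.4, 1.3]
opening: 0.0559
gripper_force: 0.4
```

Run:
```python
from h import *
tcp()
p,d=robot.read_camera("side");cv2.imwrite("pics/s5.png",cv2.resize(p[180:280,240:390,::-1],(780,520)))
```

```text
t 9.075 board xyz [ -2.5 191.   87.3] F(ex,ey,z) [-0.5  0.5  1.3] op 0.0559
```

View pics/s5.png

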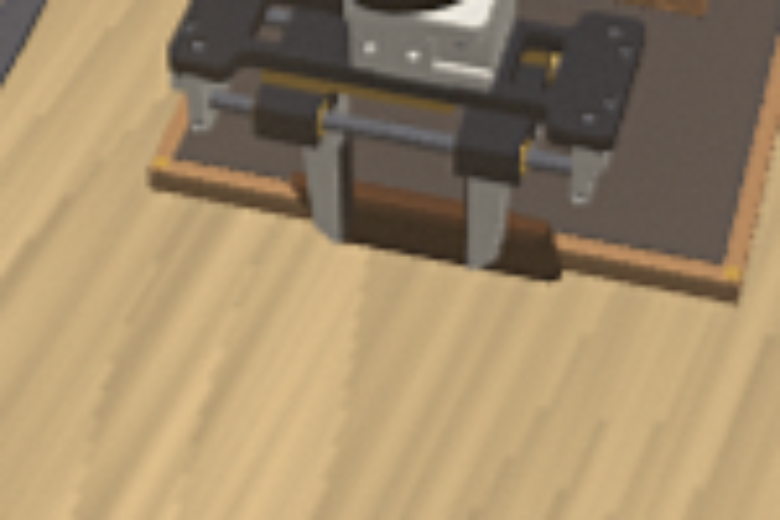

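>>> move_arm --deltas '[-0.007,0,-0.003,0,0,0,0.6,-0.014,0,-0.006,0,0,0,0.6,-0.021,0,-0.008,0,0,0,0.6,-0.028,0,-0.009,0,0,0,0.6,-0.035,0,-0.01,0,0,0,0.6,-0.042,0,-0.01,0,0,0,0.6,-0.049,0,-0.01,0,0,0,0.6,-0.056,0,-0.01,0,0,0,0.6,-0.062,0,-0.01,0,0,0,0.6]'

```text
t: 10.25
tool_pos: [0.4961, -0.0805, 0.0971]
orientation: [-2.075, -2.359, 0.0]
force: [-0.7, -0.6, -0.0]
opening: 0.0559
gripper_force: 0.0
```

Run:
```python
from h import *
tcp()
p,d=robot.read_camera("side");cv2.imwrite("pics/s6.png",cv2.resize(p[130:280,220:420,::-1],(780,585)))
```

```text
t 10.25 board xyz [ -2.3 129.3  97.1] F(ex,ey,z) [-0.8 -0.5 -0. ] op 0.0559
```

View pics/s6.png

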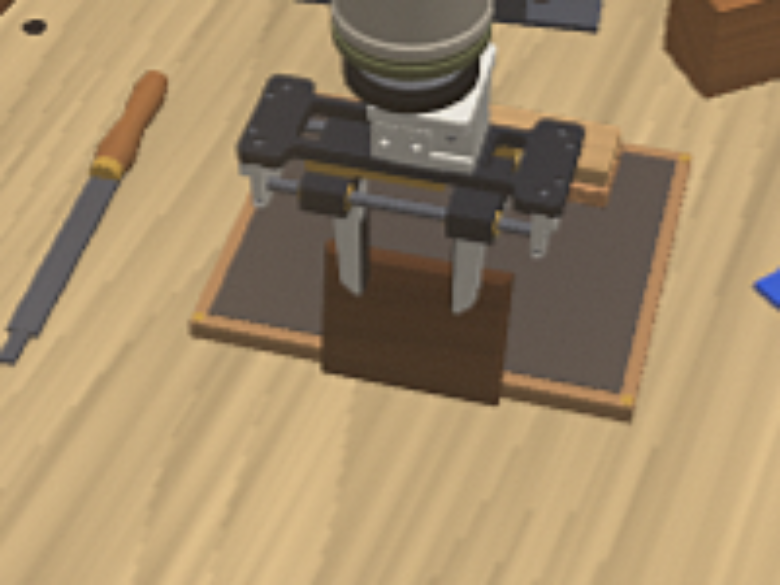

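The panel stands upright at the near edge, at (325–510, 245–400) in the crop. I'll push it on over.

>>> move_arm --deltas '[-0.007,0,0,0,0,0,0.6,-0.014,0,0,0,0,0,0.6,-0.021,0,0.002,0,0,0,0.6,-0.028,0,0.004,0,0,0,0.6,-0.035,0,0.006,0,0,0,0.6,-0.035,0,0.006,0,0,0,0.6]'

```text
t: 11.05
tool_pos: [0.5004, -0.1153, 0.0908]
orientation: [-2.075, -2.358, 0.0]
force: [0.0, -0.5, -0.2]
opening: 0.0551
gripper_force: 0.0
```

Run:
```python
from h import *
tcp()
p,d=robot.read_camera("side");cv2.imwrite("pics/s7.png",cv2.resize(p[130:280,220:420,::-1],(780,585)))
```

```text
t 11.05 board xyz [-2.5 94.3 90.8] F(ex,ey,z) [-0.1 -0.5 -0.2] op 0.0551
```

View pics/s7.png

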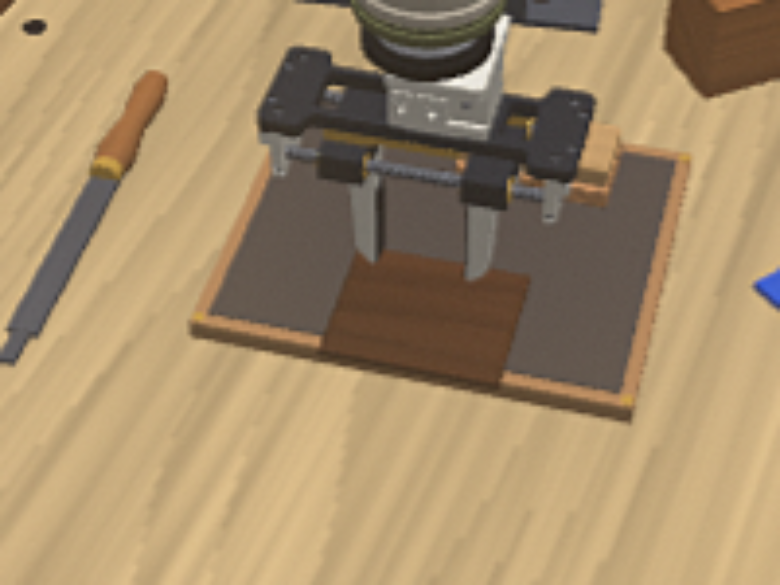

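The panel lies flipped on the board at (325–525, 250–385) in the crop, overhanging the near edge slightly. I'll back off, go down behind it and push it on.

>>> move_arm --deltas '[0.03,0,-0.005,0,0,0,0.6,0.06,0,-0.005,0,0,0,0.6,0.085,0,0,0,0,0,0.6,0.085,0,0.03,0,0,0,0.6,0.085,0,0.055,0,0,0,0.6,0.085,0,0.061,0,0,0,0.6,0.07,0,0.061,0,0,0,0.6,0.06,0,0.061,0,0,0,0.6,0.05,0,0.061,0,0,0,0.6,0.04,0,0.061,0,0,0,0.6,0.03,0,0.061,0,0,0,0.6,0.024,0,0.061,0,0,0,0.6]'

```text
t: 12.6
tool_pos: [0.4976, -0.0917, 0.0302]
orientation: [2.075, 2.358, 0.0]
force: [-0.9, 0.5, 0.1]
opening: 0.056
gripper_force: 0.6
```

>>> move_arm --deltas '[-0.003,0,0,0,0,0,0.6,-0.006,0,0,0,0,0,0.6,-0.006,0,0,0,0,0,0.6]'

```text
t: 12.98
tool_pos: [0.4982, -0.0971, 0.03]
orientation: [-2.075, -2.359, 0.0]
force: [0.1, 0.3, 0.3]
opening: 0.0557
gripper_force: 0.0
```

Run:
```python
from h import *
tcp()
```

```text
t 12.975 board xyz [ -2.4 112.7  30. ] F(ex,ey,z) [0.2 0.2 0.3] op 0.0557
```

Next I'll retreat, rise and check.

>>> move_arm --deltas '[0.03,0,0,0,0,0,0.6,0.06,0,-0.02,0,0,0,0.6,0.1,0,-0.07,0,0,0,0.6,0.15,0,-0.12,0,0,0,0.6,0.2,0,-0.17,0,0,0,0.6,0.2,0,-0.17,0,0,0,0.6]'

```text
t: 13.72
tool_pos: [0.474, 0.1038, 0.2037]
orientation: [2.069, 2.359, 0.007]
force: [-0.2, -0.6, 0.2]
opening: 0.0558
gripper_force: 0.0
```

Run:
```python
from h import *
tcp()
W={}
for c in("side","top"):
    p,d=robot.read_camera(c);W=world(c,d)
    if c=="side": cv2.imwrite("pics/s8.png",cv2.resize(p[130:280,220:420,::-1],(780,585)))
    # panel = points standing above the sheet near its expected place
    q=W-B;b=np.dstack([q@EX,q@EY,q[...,2]])*1000
    m=(d>0)&(b[...,2]>24)&(b[...,2]<40)&(abs(b[...,0])<90)&(b[...,1]>-45)&(b[...,1]<150)
    r=cv2.minAreaRect(b[m][:,:2].astype(np.float32));print(c,r,cv2.boxPoints(r).round().tolist(),np.median(b[m][:,2]))
    A_=np.c_[b[m][:,:2],np.ones(m.sum())];print(np.linalg.lstsq(A_,b[m][:,2],rcond=None)[0])
```

```text
t 13.725 board xyz [ -0.8 314.9 203.7] F(ex,ey,z) [-0.3 -0.5  0.2] op 0.0558
side ((-5.641735076904297, 54.61243438720703), (119.1648941040039, 105.58173370361328), 0.1265244483947754) [[-65.0, 107.0], [-65.0, 2.0], [54.0, 2.0], [54.0, 108.0]] 30.675474264968365
[ 1.03890672e-02 -8.24250931e-03  3.15079717e+01]
top ((0.6746597290039062, 39.390647888183594), (177.5904998779297, 158.56358337402344), 3.527970790863037) [[-93.0, 113.0], [-83.0, -45.0], [94.0, -34.0], [84.0, 124.0]] 31.883142937296597
[-1.67223770e-03  1.28410508e-03  3.16572641e+01]
```

View pics/s8.png

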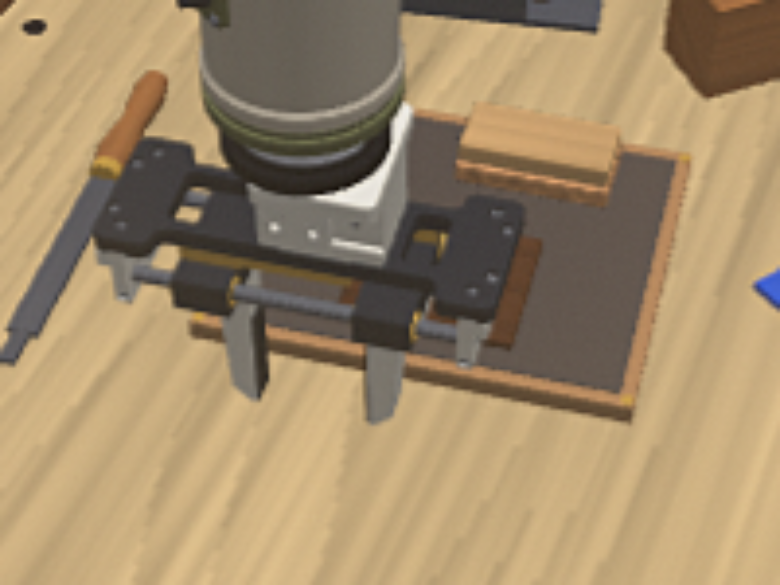

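The panel is flat and face-down, spanning about 2 to 107 mm in the board's y. Its near edge shows inside the sheet, around (500,345) in the crop, and the cork block is well clear. I'll hand it in.

```bash
python3 -c "
from plant import robot
print(robot.close_job())"
```

```text
the job is handed in; nothing more can be done
None
```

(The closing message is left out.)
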